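Photograph the finished panel with the two-stage shutter release

TASK

Take the record photograph of the finished panel with the camera's shutter release, the black box with the wide round key: press the key down to its first stop and keep it half-pressed there for a good second while the camera focuses, then press it fully down to fire the shutter, and let it come all the way up again. Leave the lamp switch, the like box with the narrow round key, unpressed.

Things in the scene. Friction and masses are not known exactly. Their poses are not given: they have to be found in the camera images.
- release_top (a point): Centre of the flat top of the shutter release's plain grey round key, 48 mm across, on the middle of a fixed black box 100 x 80 x 38 mm. At rest it is 64 mm above the table and moves straight down 16 mm in all, still 10 mm proud of the box. Two like boxes stand in the row, in any order: the lamp switch (20 mm key) and a timer (44 mm dial with a bar grip). Loose paint things stand about.
- release_first (a joint): First stage of the shutter release's key, in m: 0 at rest, 0.008 at the first stop (half-pressed). A light spring, about 1.5 N at the start to 3.5 N at the stop. It stays at about 0.008 while the key is pressed further and springs back when let go.
- release_second (a joint): Second stage of the same key, in m: 0 until the first stop, 0.008 when fully down. It begins to yield only above about 9 N and needs about 13 N to be fully down, so a push of 4 to 8 N rests at the first stop. It springs back when let go.
- lamp_key (a joint): Key of the lamp switch (a round grey key 20 mm across standing 14 mm above the middle of its black box 100 x 80 x 38 mm, top 52 mm above the table), in m: 0 at rest, 0.006 fully down; 2 to 5 N. To be left alone.
Things that resemble listed ones, but are neither listed nor needed, are in the scene too. What is shaped like the part that bears lamp_key but purple or red is not meant. Leave any green look-alike of the part that bears release_top alone.

How it is judged:
By the outcome, as a careful person would: the job done as asked, in the order asked, and still so for the second after the job is handed in, with the robot touching nothing.
It also fails if it takes over 32 s, if anything falls off the work surface, if the arm or the gripper's body presses on something with over 40 N, if the wrist force passes 120 N, or if a joint passes its speed limit or range.

ROBOT

A 6-joint arm with a two-finger parallel gripper is mounted at the origin on the work surface. World frame = base frame: x ahead of the robot, y to its left, z up, the work surface at z = 0. Lengths are in m, angles in rad, forces in N, time in s.
With the tool pointing down it reaches from about 0.35 to 0.95 m from the base axis. Payload 17.4 kg.
Tool frame: the origin (TCP) lies between the finger pads; the fingertips stand 25 mm ahead of it and the grasp point (between the pads) lies 6 mm ahead of it; z points along the fingers, y is the line along which they close (so a half turn about z gives the same grasp; the last joint's range is limited). The gripper opens to 93 mm and grips with 3 to 60 N. Pads are 15 mm wide; open, the fingers measure 128 mm over their backs; the gripper's body (75 mm by 188 mm) begins 65 mm behind the grasp point.
Start: joints at [1.288, 0.116, 1.442, -0, 1.584, -0.038], TCP at [0.164, 0.655, 0.244] pointing down, gripper open.
Joint ranges: [-2.83, 2.83], [-0.83, 2.19], [0.07, 2.5], [-1.14, 4.28], [0.01, 3], [-2.97, 2.97]. Speed limits (rad/s): [1.89, 1.89, 2.22, 3.14, 3.14, 3.14].

INTERFACE

Orientations are given as [roll, pitch, yaw] about the fixed x, y, z axes, in that order (R = Rz(yaw) Ry(pitch) Rx(roll)).
In Python, from station import manip, viewer, nets gives the robot as it stands.
- The arm moves only by the tool play_rows, never from a script. Its argument "moves" is one flat list of numbers, 4 for each row, row after row: the shift along the tool's x, y, z in m, then the turn about the tool's z in rad. A call has 1 to 12 rows; each row shifts and turns the commanded pose from where the row before left it, along the tool's axes as they then stand; what a row does not reach is not made up. A row lasts 1/12 s, in which the tool goes at most 41.7 mm and 7.16 degrees, less where a joint would pass 70% of its speed; a pose out of reach is approached as far as the arm can. A call is refused whole if a number of a shift passes 0.0417 or a number of a turn 0.125, either way. A call with a gripper value outside its range is refused whole. "grip" is the finger opening in m, from 0 to 0.093, set as the call begins (left out, the last holds). The fingers move at their own pace and stop on an object; "force" is the grip in N (left out, the last holds). Time passes only in rows, so rows that do not move let the fingers close. It gives the time, the measured TCP pose, the force, the opening and the grip force at its end, in the units of the state.
- manip.state(): the state, without advancing time (a new reading comes with each control period).
- viewer.read_camera(name): name is "side" or "top"; returns the picture (480x640x3 uint8, blue, green, red); there is no depth.
- viewer.camera_info(name): a dict with "fx", "fy", "cx", "cy" (pixels), "dist" ([k1, k2, p1, p2, k3] as OpenCV has them; the pictures are not rectified), "origin" and "attitude" of the camera in the world. Camera axes: x right, y down, z forward; pixel columns grow to the right and rows downward; lengths in m; the calibration is good to about 2 mm. A picture is of the moment at which its call begins. camera_info takes no time and is no camera call.
- manip.hand_in(): hands the job in; it is judged then, once.
Trained networks look in the newest picture that a camera, given by its name, has taken for a name from the list of things; names that differ only in an ending like _2 or _b are one class to them, and where a whole thing is asked for, a point or a joint stands for the part that bears it (a point fixed in the world has none). Each returns a list of dicts, best first, with "p" (0 to 1); they miss things now and then, are a little off and sometimes report something else, mostly with a low value. They report only what shows in the picture. A call takes as long as a camera call. They do not tell look-alikes from the thing itself.
- nets.outline_of(camera, target): "mask" (480x640 bool, what is visible of it).
- nets.place_of(camera, target): "at" ([x, y, z] in m, in world coordinates, good to about 4 mm: a listed point, or the origin of a listed thing).
The state is a dict: "t": time; "joint_pos": joint angles; "joint_velocities": joint speeds; "tau": joint torques, N m; "position": TCP position; "eef_rot": TCP orientation; "contact_force": force on the tool from outside, world axes, zero at the start; "ft_torque": the same for the moment, N m; "opening": opening from 0.0 (shut) to 1.0 (fully open); "gripper_force": force on a finger pad.
Only numpy, scipy, OpenCV 4.12 (cv2) and the standard library are available. Lean on these libraries where they do the work, as an engineer would, in place of code of your own. Each camera call takes 0.05 s, during which the arm holds its last target. There are 200 camera calls.

## Working session

There is one attempt and no reset: what is moved stays moved. The work goes in short steps, Python scripts to look and compute and a tool call to move; the robot and the scene stay as the last step left them, time stands still between calls to the robot, and variables do not carry over. Pictures are saved under pics/ and viewed, at most 10 in all, crops included, and the job is handed in when it is done.

Besides the shell and the picture viewer there is one more tool, called after "Call:" in YAML: its name, and indented under it one key for each argument. play_rows: Moves the arm, as the interface text tells. Its arguments: {"type":"object","properties":{"moves":{"type":"array"},"grip":{"type":"number"},"force":{"type":"number"}},"required":["moves"]}

```bash
mkdir -p pics
cat > h.py <<'E'
from station import manip, viewer, nets
import numpy as np, cv2
def ray(c,uv):
    i=viewer.camera_info(c);K=np.array([[i['fx'],0,i['cx']],[0,i['fy'],i['cy']],[0,0,1]])
    return i,K
E
python3 - <<'E'
from h import *
for c in ("top","side"):
    im=viewer.read_camera(c); cv2.imwrite(f"pics/{c}1.png",im)
    print(viewer.camera_info(c))
    for t in ("release_top","lamp_key"):
        for d in nets.place_of(c,t)[:5]: print(c,t,d)
        for d in nets.outline_of(c,t)[:5]:
            ys,xs=np.nonzero(d["mask"]); print(c,t,"mask",d["p"],xs.mean(),ys.mean(),len(xs))
print(manip.state())
E
```

```text
{'fx': 460.8520692259365, 'fy': 460.8520692259365, 'cx': 318.2495855873157, 'cy': 236.6630274092345, 'dist': array([-0.00040756,  0.        ,  0.        ,  0.        ,  0.        ]), 'origin': array([ 0.29663962, -0.05745604,  1.12894626]), 'attitude': array([-2.9898676 ,  0.02189178, -1.56648163])}
top release_top {'at': [0.5012, -0.0118, 0.0621], 'p': 0.76}
top release_top {'at': [0.3386, 0.0585, 0.0597], 'p': 0.68}
top release_top mask 0.91 278.61516034985425 287.7405247813411 343
top release_top mask 0.72 309.6279863481229 220.54607508532422 293Traceback (most recent call last):
  File "<stdin>", line 6, in <module>
ValueError: it knows: release_top
```

View pics/top1.png

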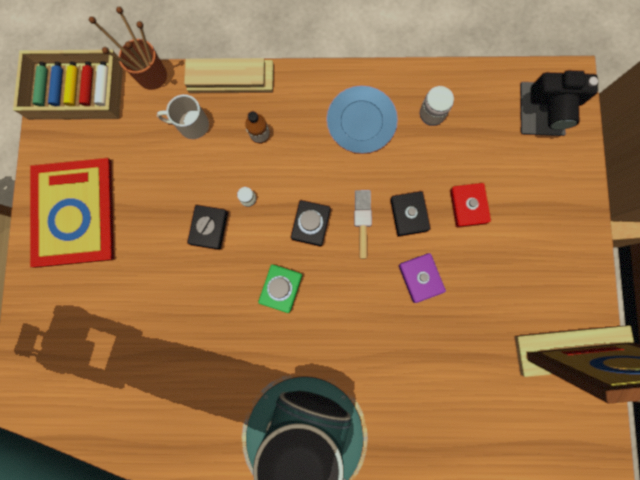

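The top picture shows a black box with a wide round key at (310,221). That fits the release. Things it could be mistaken for:
- green look-alike (279,288)
- black lamp switch with the narrow key (411,213)
- black timer with the bar dial (207,227)
- red (471,204) and purple (423,278) look-alikes

I'll check the choice in the side view and a close crop.

Run:
```python
from h import *
from scipy.spatial.transform import Rotation as R
im=viewer.read_camera("side"); cv2.imwrite("pics/side1.png",im)
t=cv2.imread("pics/top1.png"); cv2.imwrite("pics/crop1.png",cv2.resize(t[170:320,180:440],None,fx=3,fy=3,interpolation=cv2.INTER_CUBIC))
i=viewer.camera_info("side"); print(i)
for d in nets.place_of("side","release_top")[:5]: print(d)
for d in nets.outline_of("side","release_top")[:5]:
    ys,xs=np.nonzero(d["mask"]); print("mask",d["p"],xs.mean(),ys.mean(),len(xs))
def proj(c,p):
    i=viewer.camera_info(c);K=np.array([[i['fx'],0,i['cx']],[0,i['fy'],i['cy']],[0,0,1]])
    r=R.from_euler('xyz',i['attitude']).as_matrix().T
    return cv2.projectPoints(np.array([p],float),cv2.Rodrigues(r)[0],-r@i['origin'],K,i['dist'])[0].ravel()
for c in("top","side"):print(c,proj(c,[.5012,-.0118,.064]),proj(c,[.3386,.0585,.064]))
s=manip.state();print(s['position'],s['eef_rot'],s['contact_force'],s['opening'],s['t'])
```

```text
{'fx': 434.8220906288228, 'fy': 434.8220906288228, 'cx': 321.26198777194475, 'cy': 238.23823150949306, 'dist': array([-0.09043081,  0.        ,  0.        ,  0.        ,  0.        ]), 'origin': array([0.42483319, 0.71483395, 0.59674245]), 'attitude': array([-2.19170036, -0.01410913, -3.09349034])}
{'at': [0.5041, -0.0093, 0.0644], 'p': 0.98}
{'at': [0.3413, 0.0617, 0.0665], 'p': 0.8}
mask 0.66 298.43838862559244 246.70616113744074 422
mask 0.64 376.95303326810176 273.00391389432485 511
top [309.13325438 219.09645882] [278.11488904 288.4764307 ]
side [297.74176715 242.28661139] [378.12889239 266.95604455]
[0.16360963 0.65482284 0.24339545] [-3.14119398e+00  4.47426318e-06  2.89677208e+00] [ 0.31323439  0.77117399 -0.33791456] 1.002486010956782 0.3
```

View pics/side1.png

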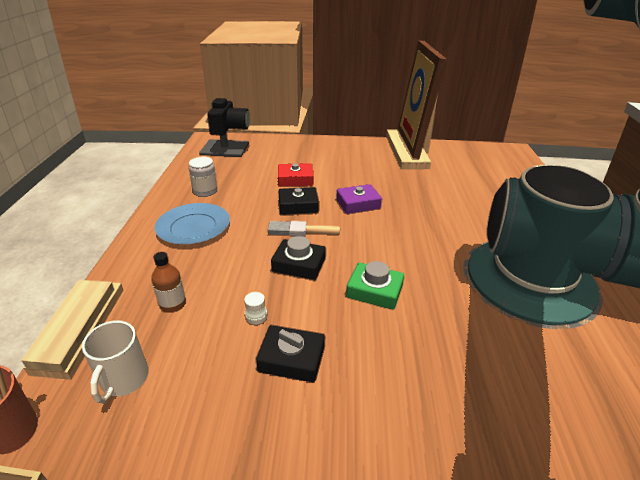

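View pics/crop1.png

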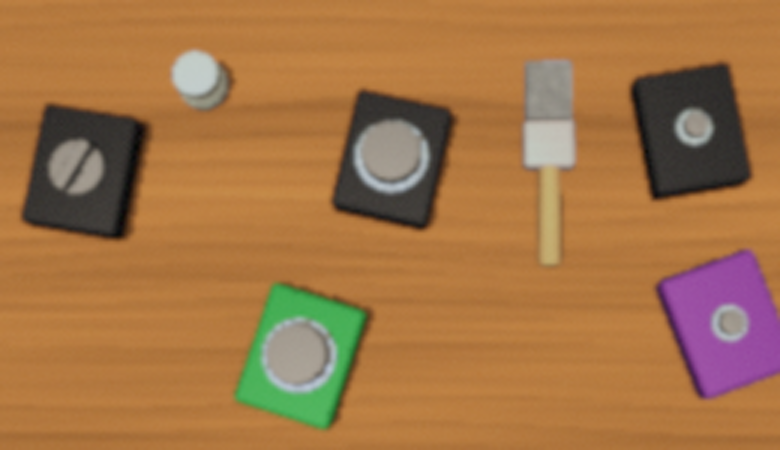

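The crop confirms the black box with the plain wide key at top-view (310,221), with the ring visible. The timer has a bar and the lamp key is narrow. Both views put the key top at about (0.503, -0.010, 0.064). I'll travel there with the fingers closed.

Call:
play_rows:
  moves: [-0.0245, -0.028, 0, 0, -0.0245, -0.028, 0, 0, -0.0245, -0.028, 0, 0, -0.0245, -0.028, 0, 0, -0.0245, -0.028, 0, 0, -0.0245, -0.028, 0, 0, -0.0245, -0.028, 0, 0, -0.0245, -0.028, 0, 0, -0.0245, -0.028, 0, 0, -0.0245, -0.028, 0, 0]
  grip: 0
  force: 20

```text
t: 1.13
position: [0.3337, 0.3222, 0.2438]
eef_rot: [3.141, 0.0, 2.897]
contact_force: [0.2, 0.9, 0.5]
opening: 0.328
gripper_force: 0.0
```

Call:
play_rows:
  moves: [-0.0245, -0.028, 0, 0, -0.0245, -0.028, 0, 0, -0.0245, -0.028, 0, 0, -0.0245, -0.028, 0, 0, -0.0245, -0.028, 0, 0, -0.0245, -0.028, 0, 0, -0.0245, -0.028, 0, 0, -0.0245, -0.028, 0, 0, -0.0245, -0.028, 0, 0, -0.0245, -0.028, 0, 0, 0, 0, 0, 0]

```text
t: 2.05
position: [0.5048, -0.0117, 0.2432]
eef_rot: [-3.14, -0.0, 2.893]
contact_force: [0.1, 0.9, -0.3]
opening: 0.002
gripper_force: 0.0
```

Call:
play_rows:
  moves: [0.002, 0.001, 0.028, 0, 0, 0, 0.028, 0, 0, 0, 0.028, 0, 0, 0, 0.028, 0, 0, 0, 0.022, 0, 0, 0, 0, 0, 0, 0, 0, 0, 0, 0, 0, 0]

```text
t: 2.72
position: [0.5021, -0.0056, 0.1113]
eef_rot: [3.141, 0.002, 2.897]
contact_force: [-0.1, -0.6, 1.1]
opening: 0.003
gripper_force: 0.0
```

Run:
```python
from h import *
a=viewer.read_camera("side")[180:300,220:420]; b=viewer.read_camera("top")[160:280,220:420]
cv2.imwrite("pics/close.png",cv2.resize(np.hstack([a,b]),(800,240),interpolation=cv2.INTER_CUBIC))
s=manip.state();print(s['position'],s['contact_force'])
```

```text
[ 0.50236656 -0.00571737  0.11160008] [ 0.52571754 -0.1917036  -0.01181379]
```

View pics/close.png

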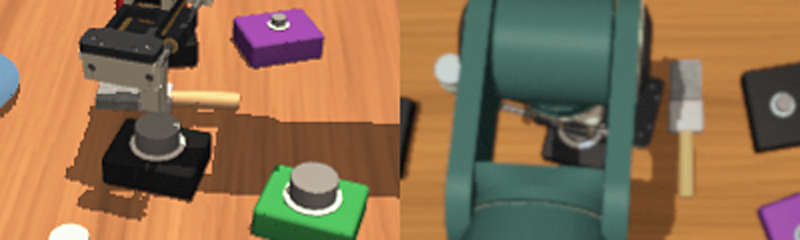

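The side view shows the closed fingertips just above the black release's key. They are about 4 mm off in y, so I'll correct that and come down to just above the contact height.

Call:
play_rows:
  moves: [-0.001, -0.0045, 0.006, 0, 0, 0, 0.006, 0, 0, 0, 0.005, 0, 0, 0, 0.003, 0, 0, 0, 0, 0, 0, 0, 0, 0]

```text
t: 3.32
position: [0.5014, -0.0103, 0.0895]
eef_rot: [-3.141, -0.0, 2.897]
contact_force: [-0.2, 0.3, 0.3]
opening: 0.001
gripper_force: 0.0
```

Call:
play_rows:
  moves: [0, 0, 0.002, 0, 0, 0, 0.002, 0, 0, 0, 0.002, 0, 0, 0, 0, 0, 0, 0, 0, 0]

```text
t: 3.73
position: [0.5016, -0.0103, 0.0837]
eef_rot: [3.142, 0.0, 2.897]
contact_force: [0.1, -0.4, 3.0]
opening: 0.005
gripper_force: 1.3
```

Call:
play_rows:
  moves: [0, 0, 0.001, 0, 0, 0, 0.001, 0, 0, 0, 0, 0, 0, 0, 0, 0]

```text
t: 4.07
position: [0.5016, -0.0103, 0.0817]
eef_rot: [3.142, 0.0, 2.897]
contact_force: [0.7, -0.1, 3.2]
opening: 0.004
gripper_force: 1.6
```

Call:
play_rows:
  moves: [0, 0, 0.0005, 0, 0, 0, 0, 0, 0, 0, 0, 0]

```text
t: 4.32
position: [0.5015, -0.0104, 0.0813]
eef_rot: [3.142, 0.0, 2.897]
contact_force: [1.1, 0.7, 4.8]
opening: 0.005
gripper_force: 2.0
```

Call:
play_rows:
  moves: [0, 0, 0.0003, 0, 0, 0, 0, 0]

```text
t: 4.48
position: [0.5016, -0.0103, 0.0812]
eef_rot: [3.142, 0.0, 2.897]
contact_force: [-0.3, 0.9, 6.1]
opening: 0.003
gripper_force: 3.4
```

Call:
play_rows:
  moves: [0, 0, 0, 0]

```text
t: 4.57
position: [0.5016, -0.0103, 0.0812]
eef_rot: [3.142, 0.0, 2.897]
contact_force: [-0.3, 0.2, 6.9]
opening: 0.007
gripper_force: 3.5
```

Call:
play_rows:
  moves: [0, 0, 0, 0]

```text
t: 4.65
position: [0.5016, -0.0103, 0.0812]
eef_rot: [3.142, 0.0, 2.897]
contact_force: [0.1, -0.1, 6.9]
opening: 0.009
gripper_force: 3.5
```

The push reads 6–7 N with the height steady, so the key is on the first stop. I'll hold there for about 1.6 s.

Call:
play_rows:
  moves: [0, 0, 0, 0, 0, 0, 0, 0, 0, 0, 0, 0, 0, 0, 0, 0, 0, 0, 0, 0, 0, 0, 0, 0, 0, 0, 0, 0, 0, 0, 0, 0, 0, 0, 0, 0, 0, 0, 0, 0]

```text
t: 5.48
position: [0.5016, -0.0103, 0.0812]
eef_rot: [3.141, 0.0, 2.897]
contact_force: [-1.0, 1.1, 6.8]
opening: 0.004
gripper_force: 3.5
```

Call:
play_rows:
  moves: [0, 0, 0, 0, 0, 0, 0, 0, 0, 0, 0, 0, 0, 0, 0, 0, 0, 0, 0, 0, 0, 0, 0, 0, 0, 0, 0, 0, 0, 0, 0, 0, 0, 0, 0, 0]

```text
t: 6.23
position: [0.5016, -0.0103, 0.0812]
eef_rot: [3.141, 0.0, 2.897]
contact_force: [-0.9, 0.3, 7.3]
opening: 0.006
gripper_force: 3.5
```

Now the full press.

Call:
play_rows:
  moves: [0, 0, 0.002, 0, 0, 0, 0.002, 0, 0, 0, 0.002, 0, 0, 0, 0.002, 0, 0, 0, 0, 0, 0, 0, 0, 0]

```text
t: 6.73
position: [0.5017, -0.0103, 0.0736]
eef_rot: [3.141, 0.001, 2.897]
contact_force: [-2.9, 0.5, 11.9]
opening: 0.006
gripper_force: 6.2
```

Call:
play_rows:
  moves: [0, 0, 0.001, 0, 0, 0, 0, 0, 0, 0, 0, 0]

```text
t: 6.98
position: [0.5018, -0.0103, 0.073]
eef_rot: [3.141, 0.001, 2.897]
contact_force: [-3.8, 0.4, 15.7]
opening: 0.007
gripper_force: 8.1
```

Call:
play_rows:
  moves: [0, 0, 0.0006, 0, 0, 0, 0, 0, 0, 0, 0, 0]

```text
t: 7.23
position: [0.5019, -0.0103, 0.0729]
eef_rot: [3.141, 0.001, 2.897]
contact_force: [-6.3, 0.8, 21.3]
opening: 0.004
gripper_force: 10.9
```

The force rose steeply to 21 N with no further travel, so the key is on the bottom stop. Next I'll release it and lift clear.

Call:
play_rows:
  moves: [0, 0, -0.003, 0, 0, 0, -0.005, 0, 0, 0, -0.006, 0, 0, 0, -0.01, 0, 0, 0, -0.02, 0, 0, 0, -0.03, 0, 0, 0, -0.03, 0, 0, 0, 0, 0, 0, 0, 0, 0, 0, 0, 0, 0]

```text
t: 8.07
position: [0.5011, -0.0103, 0.1747]
eef_rot: [-3.141, -0.001, 2.897]
contact_force: [0.0, -0.3, -0.4]
opening: 0.004
gripper_force: 0.0
```

Run:
```python
from h import *
a=viewer.read_camera("side")[180:300,220:420]
cv2.imwrite("pics/end.png",cv2.resize(a,(800,480),interpolation=cv2.INTER_CUBIC))
s=manip.state();print(s['t'],s['position'],s['contact_force'])
```

```text
8.1167 [ 0.50096335 -0.01030634  0.17414546] [0.05407453 0.10556499 0.13814778]
```

View pics/end.png

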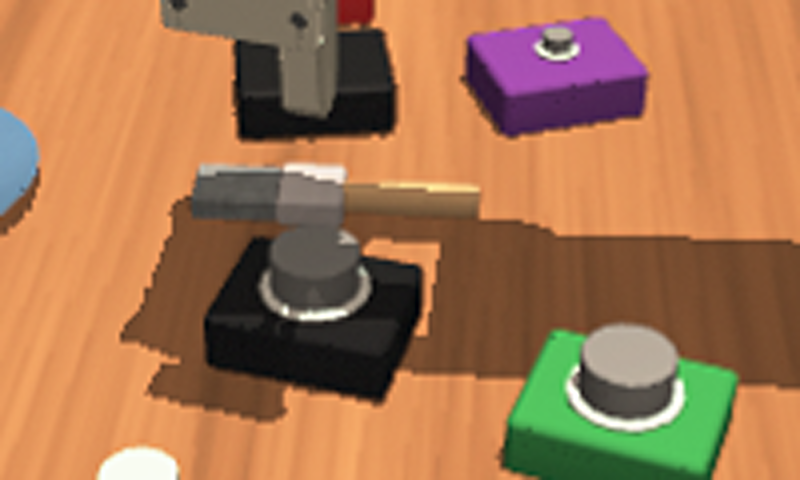

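The key is back up to full height (crop pixel 315,255), the gripper is clear of it, and nothing else has moved.

```bash
python3 -c "
from station import manip
print(manip.hand_in())"
```

```text
the job is handed in; nothing more can be done
None
```

I half-pressed the shutter release for about 1.7 s at 6–7 N, pressed it fully down (21 N on the bottom stop) and let it come all the way up; the lamp switch was not touched, and the job was handed in at about 8.1 s, with the verdict not shown.

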